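Gauge the strip, then start the clamp bolt

TASK

On the clamping jig, push the sprung gauge down until its foot rests on the beech strip under it, keep it there for a second so its height can be read, and let it come back up. Then start the clamp bolt in its threaded boss: turn it backward (counter-clockwise from above) until you feel it drop into the thread, then forward about one full turn from there, and finish with the gripper closed on the bolt's head, still holding it. Leave the strips and everything else on the bench where they are.

Things in the scene. Friction and masses are not known exactly. Their poses are not given: they have to be found in the camera images.
- jig: clamping jig fixed to the bench: plywood board 205 (x) x 360 (y) x 18 mm, origin on the bench at y middle, board from x -85 to +120 mm. Front channel (x = -30 mm) and rear channel (x = +45 mm) hold one beech strip each. Over the front channel stand the gauge (y -100 mm; its post and arm reach 112 mm above the bench) and the clamp bridge with boss and bolt (y +100 mm).
- gauge (a joint): travel of the gauge's foot, m: 0 = up, at rest; grows as it is pushed straight down, to 0.045 at most. A spring pushes it back up (about 1.5 N at the top, plus 60 N/m). The foot's underside is 70 mm above the bench at 0; the strip under it stops it at 0.034 (thin strip) or 0.024 (thick strip).
- gauge_top (a point): centre of the top face of the gauge's black push cap (30 mm across, 10 mm thick), 165 mm above the bench at rest. Pushed down, it moves the sprung foot (steel disc 24 mm across).
- strip_thin: loose beech strip 40 x 300 x 18 mm, origin under its centre, lying on the jig board along the jig's y, in either channel
- strip_thick: the like beech strip, 28 mm thick; it lies in the other channel
- boss (a point): top centre of the round steel threaded boss (46 mm across, 112 mm above the bench), on the bolt's axis; z up. Right-hand thread, 8 mm lead. Where its thread starts is not known. Turned forward first, the bolt jams (do not force it); turned back (1 to 3.2 rad are needed) it drops; turned back some 1.6 rad more, it stops. It holds the bolt at any angle; it cannot be pulled out.
- bolt (a joint): angle of the clamp bolt about its vertical axis, rad, positive clockwise seen from above (forward, screwing in). It turns easily (about 0.03 N m). It weighs 0.32 kg and drops by its own weight, but only if the fingers do not clamp it: lay them loosely beside the flats (about 27 mm opening), or let go now and then and look.
- bolt_height (a joint): height of the clamp bolt along its axis, m; more negative as it goes down. Before it is started -0.001 to -0.0045. Turned backward it climbs slowly (8 mm a turn) to about 0, then drops 8 mm off the thread's end, to about -0.008. From there, turned forward, it goes down 8 mm a turn: about -0.016 after one turn. Its lower stop is at -0.021.
- bolt_grip (a point): middle of the clamp bolt's flat-sided steel head, on the bolt's axis, turning and moving with it. The head is 46 mm long along this point's x axis, 24 mm wide between its two flats (along y) and 34 mm tall (17 mm above and below this point), about 150 mm above the bench at the start; under it a plain neck 18 mm across.
- weight: brass cylinder, 30 mm across and 30 mm tall, standing on the jig board behind the strips; leave alone; origin at its underside's centre
- spacer: small beech block 30 x 60 x 22 mm on the jig board behind the strips; leave alone; origin at its underside's centre
- glue: white glue bottle with red cap, 60 mm across, 170 mm tall; leave alone; origin at its underside's centre
- jar: glass jar 68 mm across, 90 mm tall; leave alone; origin at its underside's centre
- carton: open cardboard carton 120 x 160 x 80 mm; leave alone; origin at its underside's centre
- wrench: steel wrench lying flat; leave alone; origin at its middle
- driver: screwdriver lying flat; leave alone; origin at its middle

How it is judged:
By the outcome, as a careful person would: the job done as asked, in the order asked, and still so for the second after the job is handed in, while the arm keeps its last pose, push and grip.
It also fails if it takes over 72 s, if anything falls off the work surface, if the arm or the gripper's body presses on something with over 40 N, if the wrist force passes 120 N, or if a joint passes its speed limit or range.

ROBOT

A 6-joint arm with a two-finger parallel gripper is mounted at the origin on the work surface. World frame = base frame: x ahead of the robot, y to its left, z up, the work surface at z = 0. Lengths are in m, angles in rad, forces in N, time in s.
With the tool pointing down it reaches from about 0.35 to 0.725 m from the base axis. Payload 4.3 kg.
Tool frame: the origin (TCP) lies at the very end of the fingers, on their centre line; the grasp point (between the pads) lies 19 mm behind it; z points along the fingers, y is the line along which they close (so a half turn about z gives the same grasp; the last joint's range is limited). The gripper opens to 85 mm and grips with 20 to 120 N. Pads are 22 mm wide; open, the fingers measure 114 mm over their backs; the gripper's body (76 mm by 85 mm) begins 54 mm behind the grasp point. The pads swing forward as they close: fully open they stand 13 mm farther back than shut.
Start: joints at [1.031, 0.377, 0.081, 1.274, 0, 1.46], TCP at [0.24, 0.523, 0.231] pointing down, gripper open.
Joint ranges: [-2.72, 2.72], [-0.84, 1.66], [-1.02, 1.22], [-1.77, 2.12], [-1.37, 1.28], [-3.14, 3.14]. Speed limits (rad/s): [2.57, 2.57, 3.14, 3.14, 3.14, 3.14].

INTERFACE

Orientations are given as a unit quaternion [w, x, y, z].
In Python, from workcell import * gives the robot as it stands.
- The arm moves only by the tool step_arm, never from a script. Its argument "rows" is a list of rows, each a list of 2 entries, a list of its own where there are three numbers: the shift along the tool's x, y, z scaled (see below), then the turn, a rotation vector about the tool's x, y, z scaled (see below). In form: [[[tx, ty, tz], [rx, ry, rz]], ...]. A call has exactly 5 rows; each row shifts and turns the commanded pose from where the row before left it, along the tool's axes as they then stand; what a row does not reach is not made up. The controller multiplies each number of a shift by 0.15 m and each number of a turn by 60 degrees. A row lasts 1/8 s, in which the tool goes at most 62.5 mm and 10.7 degrees, less where a joint would pass 70% of its speed; a pose out of reach is approached as far as the arm can. A call with a number of a shift or a turn outside -1 to 1 is refused whole. A call with a gripper value outside its range is refused whole. "hand" is the opening, from 0 (shut) to 1 (fully open), set as the call begins (left out, the last holds). The fingers move at their own pace and stop on an object; "grip_force" is the grip in N (left out, the last holds). Time passes only in rows, so rows that do not move let the fingers close, or fill a call up. It gives the time, the measured TCP pose, the force, the opening and the grip force at its end, in the units of the state.
- read_state(): the state, without advancing time (a new reading comes with each control period).
- snapshot(name): name is "side" or "top" or "wrist"; returns a dict with "pixels" (400x640x3 uint8, red, green, blue), "range_z" (400x640 float32, m along the optical axis (not along the pixel's ray), 0 where there is no reading), "fovy" (degrees; the focal length in pixels is half the picture's height over the tangent of half this angle, whatever the lens; pixels are square), "cx", "cy" (the principal point, pixels), "R" (3x3) and "t" (3): a world point X has camera coordinates R X + t; the wrist camera has in their place "mount" (4x4, takes a point from camera to tool coordinates, whose origin is the TCP and whose axes are the flange's). Camera axes: x right, y down, z forward; pixel columns grow to the right and rows downward; lengths in m; the calibration is good to about 2 mm. The wrist camera is an equidistant fisheye: a pixel r from the principal point sees the ray r / f radians off the axis. A picture is of the moment at which its call begins: read the wrist's pose just before it.
- sign_off(): hands the job in; it is judged then, once.
Trained networks look in a picture, given as the dict that the camera call returned (one of the last four; its "shot" number tells which), for a name from the list of things; names that differ only in an ending like _2 or _b are one class to them, and where a whole thing is asked for, a point or a joint stands for the part that bears it (a point fixed in the world has none). Each returns a list of dicts, best first, with "conf" (0 to 1); they miss things now and then, are a little off and sometimes report something else, mostly with a low value. They report only what shows in the picture. A call takes as long as a camera call.
- boxes_of(target, picture): "rect" ([centre column, centre row, width, height] in pixels, round what is visible of it).
- outline_of(target, picture): "mask" (400x640 bool, what is visible of it) and "rect" ([centre column, centre row, width, height] in pixels, round what is visible of it).
- landmark_of(target, picture): "location" ([column, row] in pixels: a listed point, or the origin of a listed thing).
The state is a dict: "t": time; "joint_positions": joint angles; "qvel": joint speeds; "joint_efforts": joint torques, N m; "tool_pos": TCP position; "eef_rot": TCP orientation; "ft_force": force on the tool from outside, world axes, zero at the start; "wrist_torque": the same for the moment, N m; "gripper_width": finger opening in m; "grip_force": force on a finger pad.
Only numpy, scipy, OpenCV 4.12 (cv2) and the standard library are available. Lean on these libraries where they do the work, as an engineer would, in place of code of your own. Each camera call takes 0.05 s, during which the arm holds its last target. There are 200 camera calls.

## Working session

There is one attempt and no reset: what is moved stays moved. The work goes in short steps, Python scripts to look and compute and a tool call to move; the robot and the scene stay as the last step left them, time stands still between calls to the robot, and variables do not carry over. Pictures are saved under pics/ and viewed, at most 10 in all, crops included, and the job is handed in when it is done.

Besides the shell and the picture viewer there is one more tool, called after "Request:" as name(argument=value, ...), one argument or row to a line, values as JSON. step_arm: Moves the arm, as the interface text tells. Its arguments: {"type":"object","properties":{"rows":{"type":"array"},"hand":{"type":"number"},"grip_force":{"type":"number"}},"required":["rows"]}

```bash
ls; mkdir -p pics; cat > h.py <<'E'
from workcell import *
import numpy as np, cv2
from scipy.spatial.transform import Rotation as Ro
def ray(p,px,st=None):
    f=200/np.tan(np.radians(p["fovy"])/2); d=np.array([px[0]-p["cx"],px[1]-p["cy"]])
    if "mount" in p:
        r=np.hypot(*d); a=r/f; v=np.r_[np.sin(a)*d/max(r,1e-9),np.cos(a)]
        q=st["eef_rot"]; R=Ro.from_quat([q[1],q[2],q[3],q[0]]).as_matrix(); M=np.array(p["mount"])
        return R@M[:3,3]+st["tool_pos"], R@M[:3,:3]@v
    R=np.array(p["R"]); return -R.T@np.array(p["t"]), R.T@np.r_[d/f,1]
def tri(rs):
    A=0;b=0
    for o,d in rs:
        d=d/np.linalg.norm(d);P=np.eye(3)-np.outer(d,d);A=A+P;b=b+P@o
    x=np.linalg.solve(A,b); return x,[np.linalg.norm((np.eye(3)-np.outer(d,d)/(d@d))@(x-o)) for o,d in rs]
def atz(o,d,z): return o+d*(z-o[2])/d[2]
E
python3 - <<'E'
from h import *
st=read_state();print(st)
ps={}
for n in ["side","top","wrist"]:
    p=snapshot(n);ps[n]=p
    cv2.imwrite(f"pics/{n}0.png",p["pixels"][:,:,::-1])
    for t in ["gauge_top","boss","bolt_grip","jig"]:
        L=landmark_of(t,p)
        for l in L[:2]:
            c=np.round(l["location"]).astype(int); z=p["range_z"][min(max(c[1],0),399),min(max(c[0],0),639)]
            o,d=ray(p,l["location"],st)
            print(n,t,l["conf"],np.round(l["location"],1),z, np.round(o+d*z,4) if n!="wrist" else "", )
E
```

```text
pics
{'t': 0.0, 'joint_positions': array([ 1.03071258e+00,  3.78074161e-01,  7.96451303e-02,  1.27438967e+00,
       -5.72264845e-06,  1.46052670e+00]), 'qvel': array([-0.00099276,  0.00082907, -0.00169891, -0.00030566, -0.00091647,
        0.00015596]), 'joint_efforts': array([-1.65651389e-03, -4.63603663e+01,  2.69876575e+01,  2.07658595e-02,
       -5.35193358e-04, -1.74904358e-06]), 'tool_pos': array([0.23925107, 0.52215394, 0.23036198]), 'eef_rot': array([-3.20338806e-04,  2.13256519e-01,  9.76995719e-01, -9.59109099e-04]), 'ft_force': array([-0.40168779,  0.12022512,  0.96713952]), 'wrist_torque': array([-0.00780698, -0.02859624,  0.00779939]), 'grip_force': 0.0, 'gripper_width': 0.0855313406768377}
side gauge_top 0.41 [320.7 222.1] 1.2414981 [ 0.4591 -0.0843  0.1644]
side boss 0.86 [282.8 185.7] 1.3492907 [0.495  0.0914 0.1472]
side boss 0.71 [191.8 197.8] 1.5089005 [0.3522 0.3679 0.0092]
side bolt_grip 0.53 [281.6 179.6] 1.3449632 [0.5007 0.1003 0.1616]
side jig 0.68 [307.8 226.6] 1.393648 [0.4947 0.0009 0.0361]
top gauge_top 0.4 [340.7 240.1] 1.3557438 [ 0.4611 -0.08    0.1658]
top boss 0.9 [270.6 229.4] 1.3617245 [0.487  0.1038 0.1665]
top bolt_grip 0.69 [268.4 225.4] 1.3676152 [0.4981 0.1103 0.163 ]
top jig 0.95 [306.1 229.2] 1.5131342 [0.5142 0.0149 0.0169]
wrist bolt_grip 0.73 [149.5 387.2] 0.46007574 
wrist jig 0.77 [158.2 391. ] 0.41834095
```

```bash
python3 - <<'E'
import cv2,numpy as np
s=cv2.imread("pics/side0.png");t=cv2.imread("pics/top0.png")
a=cv2.resize(s[120:300,200:420],None,fx=3,fy=3)[:540,:660]
cv2.imwrite("pics/s1.png",a)
cv2.imwrite("pics/t1.png",cv2.resize(t[130:330,200:440],None,fx=3,fy=3)[:600])
E
```

```text
(no output)
```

View pics/s1.png

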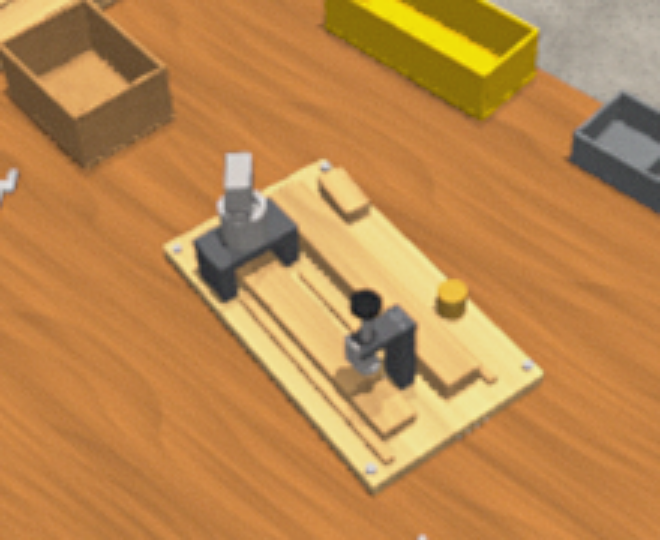

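View pics/t1.png

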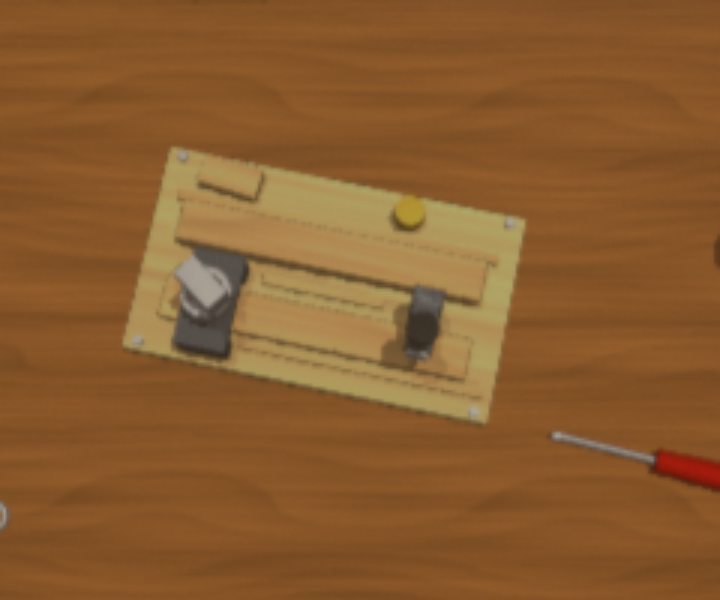

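View pics/top0.png

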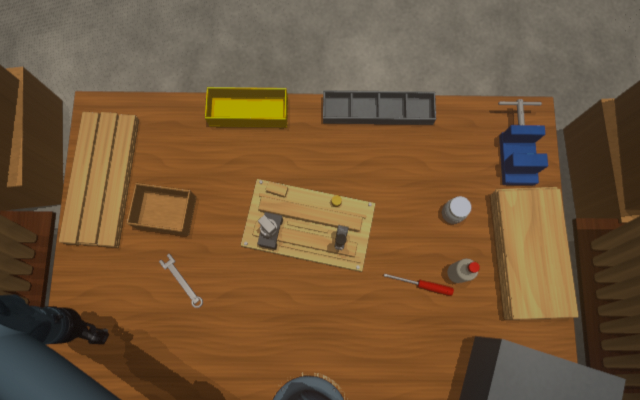

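```bash
cat >> h.py <<'E'
def cloud(p):
    f=200/np.tan(np.radians(p["fovy"])/2); v,u=np.mgrid[:400,:640]; z=p["range_z"]
    C=np.stack([(u-p["cx"])/f*z,(v-p["cy"])/f*z,z],-1); X=(C-np.array(p["t"]))@np.array(p["R"])
    X[z==0]=9; return X
def rect(X,c,zlo,zhi,r=.04):
    m=(abs(X[...,2]-(zlo+zhi)/2)<(zhi-zlo)/2)&(np.hypot(X[...,0]-c[0],X[...,1]-c[1])<r)
    Q=X[m]; return len(Q),Q.mean(0),cv2.minAreaRect((Q[:,:2]*1000).astype(np.float32)),Q
E
python3 - <<'E'
from h import *
S=snapshot("side");T=snapshot("top")
for n,p in (("side",S),("top",T)):
    X=cloud(p)
    for nm,c,a,b in (("bolt",(.495,.105),.155,.19),("cap",(.46,-.082),.152,.18)):
        k,m,r,Q=rect(X,c,a,b); print(n,nm,k,np.round(m,4),r,np.median(Q[:,2]),Q[:,2].max())
    m=(X[...,2]>.012)&(X[...,2]<.024)&(np.hypot(X[...,0]-.51,X[...,1]-.015)<.22)
    print(n,"board",m.sum(),cv2.minAreaRect((X[m][:,:2]*1000).astype(np.float32)))
    for nm,z0,z1 in(("strips",.03,.06),):
        m=(X[...,2]>z0)&(X[...,2]<z1)&(np.hypot(X[...,0]-.51,X[...,1]-.015)<.2)
        c,s=np.cos(-.2),np.sin(-.2); xr=(X[m][:,0]-.514)*c+(X[m][:,1]-.015)*s
        for l in(-.045,.03): 
            k=abs(xr-l)<.02; print(nm,l,k.sum(),np.median(X[m][k,2]))
for n in ("bolt_grip","gauge_top","boss"):
    a=[landmark_of(n,p) for p in(S,T)]
    if all(a): print(n,tri([ray(p,l[0]["location"]) for p,l in zip((S,T),a)]))
E
```

```text
side bolt 118 [0.5011 0.1105 0.1633] ((503.285400390625, 113.22109985351562), (50.23576736450195, 23.061601638793945), 45.196136474609375) 0.16352941100512375 0.16798937352735763
side cap 98 [ 0.4644 -0.0838  0.1648] ((466.1729736328125, -82.49839782714844), (28.98486328125, 26.013351440429688), 41.70420455932617) 0.16524790409640894 0.17084578194575045
side board 2647 ((531.94677734375, 6.1280059814453125), (363.72271728515625, 208.09637451171875), 78.70339965820312)
strips -0.045 666 0.03677455811397834
strips 0.03 618 0.04645477473920688
top bolt 156 [0.5035 0.1161 0.1617] ((503.4626159667969, 115.91291809082031), (46.10010528564453, 23.930980682373047), 43.04959487915039) 0.16174445042549193 0.16919170279546625
top cap 101 [ 0.4644 -0.0792  0.1636] ((464.6817321777344, -79.28285217285156), (27.994401931762695, 27.820507049560547), 71.83267211914062) 0.16394179310297177 0.17130443757127442
top board 3830 ((482.31109619140625, 19.488845825195312), (360.0726013183594, 306.5392150878906), 78.68324279785156)
strips -0.045 670 0.03513845733700653
strips 0.03 943 0.04446272777210428
bolt_grip (array([ 0.87592237,  0.183621  , -1.51537987]), [np.float64(0.12970825964484675), np.float64(0.12970825964484675)])
gauge_top (array([ 0.45736445, -0.07754537,  0.17335673]), [np.float64(0.002042009084163787), np.float64(0.0020420090841637016)])
boss (array([0.50076001, 0.10768176, 0.12464308]), [np.float64(0.0011454258266202534), np.float64(0.0011454258266204384)])
```

Request:
step_arm(
  rows=[
    [[-0.253, -0.252, 0], [0, 0, 0]],
    [[-0.253, -0.252, 0], [0, 0, 0]],
    [[-0.253, -0.252, 0], [0, 0, 0]],
    [[-0.253, -0.252, 0], [0, 0, 0]],
    [[-0.253, -0.252, 0], [0, 0, 0]],
  ],
  hand=0,
  grip_force=20,
)

```text
t: 1.78
tool_pos: [0.3338, 0.2704, 0.2315]
eef_rot: [0.0, 0.213, 0.977, 0.0]
ft_force: [1.6, -0.1, 0.8]
gripper_width: -0.0001
grip_force: 0.0
```

Request:
step_arm(
  rows=[
    [[-0.253, -0.252, 0], [0, 0, 0]],
    [[-0.253, -0.252, 0], [0, 0, 0]],
    [[-0.253, -0.252, 0], [0, 0, 0]],
    [[-0.253, -0.252, 0], [0, 0, 0]],
    [[-0.253, -0.252, 0], [0, 0, 0]],
  ],
)

```text
t: 2.4
tool_pos: [0.4276, 0.0192, 0.2316]
eef_rot: [0.001, 0.213, 0.977, 0.0]
ft_force: [0.4, -0.0, -0.6]
gripper_width: 0.0001
grip_force: 0.0
```

Request:
step_arm(
  rows=[
    [[-0.253, -0.252, 0], [0, 0, 0]],
    [[-0.253, -0.252, 0], [0, 0, 0]],
    [[0, 0, 0.1], [0, 0, 0]],
    [[0, 0, 0], [0, 0, 0]],
    [[0, 0, 0], [0, 0, 0]],
  ],
)

```text
t: 3.02
tool_pos: [0.4644, -0.0789, 0.2166]
eef_rot: [-0.0, 0.213, 0.977, 0.0]
ft_force: [-0.2, -0.6, 0.2]
gripper_width: -0.0003
grip_force: 0.0
```

Request:
step_arm(
  rows=[
    [[0, -0.014, 0.12], [0, 0, 0]],
    [[0, 0, 0.12], [0, 0, 0]],
    [[0, 0, 0.1], [0, 0, 0]],
    [[0, 0, 0], [0, 0, 0]],
    [[0, 0, 0], [0, 0, 0]],
  ],
)

```text
t: 3.65
tool_pos: [0.4641, -0.081, 0.1662]
eef_rot: [0.001, 0.213, 0.977, -0.0]
ft_force: [-0.6, -0.5, 0.6]
gripper_width: 0.0001
grip_force: 0.0
```

Request:
step_arm(
  rows=[
    [[0, 0, 0.05], [0, 0, 0]],
    [[0, 0, 0.05], [0, 0, 0]],
    [[0, 0, 0.04], [0, 0, 0]],
    [[0, 0, 0], [0, 0, 0]],
    [[0, 0, 0], [0, 0, 0]],
  ],
)

```text
t: 4.28
tool_pos: [0.4639, -0.0814, 0.1445]
eef_rot: [0.0, 0.213, 0.977, 0.0]
ft_force: [0.6, 0.4, 2.9]
gripper_width: 0.0002
grip_force: 1.3
```

Request:
step_arm(
  rows=[
    [[0, 0, 0.03], [0, 0, 0]],
    [[0, 0, 0.03], [0, 0, 0]],
    [[0, 0, 0.02], [0, 0, 0]],
    [[0, 0, 0], [0, 0, 0]],
    [[0, 0, 0], [0, 0, 0]],
  ],
)

```text
t: 4.9
tool_pos: [0.4638, -0.0813, 0.1324]
eef_rot: [0.0, 0.213, 0.977, 0.0]
ft_force: [1.0, 0.0, 3.1]
gripper_width: 0.0001
grip_force: 1.7
```

Request:
step_arm(
  rows=[
    [[0, 0, 0.007], [0, 0, 0]],
    [[0, 0, 0], [0, 0, 0]],
    [[0, 0, 0], [0, 0, 0]],
    [[0, 0, 0], [0, 0, 0]],
    [[0, 0, 0], [0, 0, 0]],
  ],
)

```text
t: 5.52
tool_pos: [0.4638, -0.0813, 0.1313]
eef_rot: [0.0, 0.213, 0.977, 0.0]
ft_force: [1.3, -0.1, 3.6]
gripper_width: -0.0001
grip_force: 1.7
```

Request:
step_arm(
  rows=[
    [[0, 0, 0.007], [0, 0, 0]],
    [[0, 0, 0], [0, 0, 0]],
    [[0, 0, 0], [0, 0, 0]],
    [[0, 0, 0], [0, 0, 0]],
    [[0, 0, 0], [0, 0, 0]],
  ],
)

```text
t: 6.15
tool_pos: [0.4638, -0.0813, 0.131]
eef_rot: [0.0, 0.213, 0.977, -0.0]
ft_force: [-1.7, 0.8, 10.1]
gripper_width: 0.0
grip_force: 4.9
```

Request:
step_arm(
  rows=[
    [[0, 0, 0], [0, 0, 0]],
    [[0, 0, 0], [0, 0, 0]],
    [[0, 0, 0], [0, 0, 0]],
    [[0, 0, 0], [0, 0, 0]],
    [[0, 0, 0], [0, 0, 0]],
  ],
)

```text
t: 6.78
tool_pos: [0.4638, -0.0813, 0.131]
eef_rot: [0.0, 0.213, 0.977, -0.0]
ft_force: [-0.8, 0.2, 9.7]
gripper_width: 0.0
grip_force: 4.9
```

Request:
step_arm(
  rows=[
    [[0, 0, 0], [0, 0, 0]],
    [[0, 0, 0], [0, 0, 0]],
    [[0, 0, 0], [0, 0, 0]],
    [[0, 0, 0], [0, 0, 0]],
    [[0, 0, 0], [0, 0, 0]],
  ],
)

```text
t: 7.4
tool_pos: [0.4638, -0.0813, 0.131]
eef_rot: [0.0, 0.213, 0.977, -0.0]
ft_force: [-1.6, -0.2, 10.5]
gripper_width: 0.0003
grip_force: 4.9
```

Request:
step_arm(
  rows=[
    [[0, 0, -0.06], [0, 0, 0]],
    [[0, 0, -0.1], [0, 0, 0]],
    [[0, 0, -0.15], [0, 0, 0]],
    [[0, 0, -0.2], [0, 0, 0]],
    [[0, 0, -0.2], [0, 0, 0]],
  ],
)

```text
t: 8.02
tool_pos: [0.4621, -0.0808, 0.2367]
eef_rot: [-0.002, 0.213, 0.977, 0.0]
ft_force: [1.0, 0.5, -0.2]
gripper_width: 0.0004
grip_force: 0.0
```

Request:
step_arm(
  rows=[
    [[0.0763, 0.3245, 0], [0, 0, 0]],
    [[0.0763, 0.3245, 0], [0, 0, 0]],
    [[0.0763, 0.3245, 0], [0, 0, 0]],
    [[0.0763, 0.3245, 0], [0, 0, 0]],
    [[0, 0, 0], [0, 0, 0.17]],
  ],
  hand=1,
)

```text
t: 8.65
tool_pos: [0.5021, 0.1178, 0.2357]
eef_rot: [-0.002, 0.299, 0.954, -0.0]
ft_force: [-0.6, -0.8, -0.6]
gripper_width: 0.0851
grip_force: 0.0
```

Request:
step_arm(
  rows=[
    [[0, 0, 0], [0, 0, 0.17]],
    [[0, 0, 0], [0, 0, 0.17]],
    [[0, 0, 0], [0, 0, 0.17]],
    [[0, 0, 0], [0, 0, 0.17]],
    [[0, 0, 0], [0, 0, 0.17]],
  ],
)

```text
t: 9.28
tool_pos: [0.5017, 0.1146, 0.2358]
eef_rot: [-0.001, 0.683, 0.73, -0.001]
ft_force: [-0.0, -0.4, 0.0]
gripper_width: 0.0854
grip_force: 0.0
```

Request:
step_arm(
  rows=[
    [[0, 0, 0], [0, 0, 0.17]],
    [[0, 0, 0], [0, 0, 0.17]],
    [[0, 0, 0], [0, 0, 0.17]],
    [[0, 0, 0], [0, 0, 0.17]],
    [[0, 0, 0], [0, 0, 0.15]],
  ],
)

```text
t: 9.9
tool_pos: [0.5017, 0.1146, 0.2358]
eef_rot: [-0.001, 0.927, 0.375, -0.002]
ft_force: [-0.6, -0.5, 1.2]
gripper_width: 0.085
grip_force: 0.0
```

```bash
python3 - <<'E'
from h import *
st=read_state();print(st["joint_positions"],st["tool_pos"],st["eef_rot"],st["ft_force"])
W=snapshot("wrist");cv2.imwrite("pics/w1.png",W["pixels"][:,:,::-1])
print(W["mount"],W["fovy"])
for n in("bolt_grip","boss"):
    for l in landmark_of(n,W): print(n,l)
X=cloud(snapshot("side"))
k,m,r,Q=rect(X,(.5035,.114),.155,.185);print(k,m,r)
k,m,r,Q=rect(X,(.464,-.081),.15,.185);print(k,m,r)
E
```

```text
[ 1.01308403e-01  2.56069342e-01 -7.72557518e-02  1.24105208e+00
  6.75301100e-06  2.47371556e+00] [0.50173117 0.11463254 0.23577699] [-5.03683914e-04  9.26949820e-01  3.75181057e-01 -1.71811698e-03] [-0.61194304 -0.52689155  1.19717568]
[[ 1.43773060e-03 -9.61154627e-01 -2.76006731e-01  7.07138649e-02]
 [ 9.99998923e-01  1.30059041e-03  6.79913009e-04 -1.15609771e-04]
 [-2.94529827e-04 -2.76007411e-01  9.61155462e-01 -1.41695736e-01]
 [ 0.00000000e+00  0.00000000e+00  0.00000000e+00  1.00000000e+00]] 65.70646984690485
bolt_grip {'location': [327.3, 197.7], 'conf': 0.9}
117 [0.50145054 0.11096316 0.16289008] ((502.89501953125, 112.86579895019531), (49.05304718017578, 23.153371810913086), 44.57501220703125)
97 [ 0.46395818 -0.08418315  0.16551402] ((465.36090087890625, -82.46231079101562), (27.831890106201172, 27.203189849853516), 51.438812255859375)
```

View pics/w1.png

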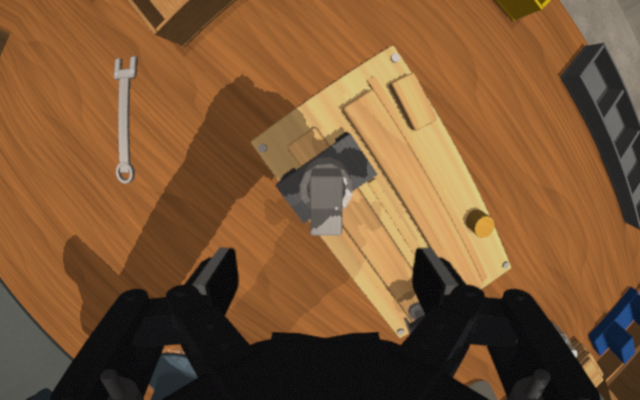

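```bash
python3 - <<'E'
from h import *
st=read_state();W=snapshot("wrist")
l=landmark_of("bolt_grip",W)[0];print(l,atz(*ray(W,l["location"],st),.148))
m=outline_of("bolt_grip",W)[0];print(m["rect"],m["conf"])
Q=[]
g=W["range_z"]
# head-top points from range image
for v in range(140,260):
  for u in range(290,365):
    o,d=ray(W,(u,v),st); z=g[v,u]
    if z==0: continue
    q=st["eef_rot"];R=Ro.from_quat([q[1],q[2],q[3],q[0]]).as_matrix();M=np.array(W["mount"])
    P=o+d*z/((R@M[:3,:3])[:,2]@d)
    if .155<P[2]<.18: Q.append(P)
Q=np.array(Q);print(len(Q),Q.mean(0),cv2.minAreaRect((Q[:,:2]*1000).astype(np.float32)))
E
```

```text
{'location': [327.5, 200.6], 'conf': 0.87} [0.50618564 0.11574542 0.148     ]
[327.1, 202.2, 31.1, 67.5] 0.76
1959 [0.50549079 0.11777552 0.16154839] ((504.3858642578125, 116.2578125), (46.51911163330078, 24.256385803222656), 43.7342643737793)
```

Request:
step_arm(
  rows=[
    [[0.013, 0.008, 0.1], [0, 0, 0]],
    [[0, 0, 0.2], [0, 0, 0]],
    [[0, 0, 0.2], [0, 0, 0]],
    [[0, 0, 0.2], [0, 0, 0]],
    [[0, 0, 0.03], [0, 0, 0]],
  ],
)

```text
t: 10.88
tool_pos: [0.5029, 0.115, 0.1243]
eef_rot: [-0.001, 0.926, 0.378, -0.003]
ft_force: [-0.4, -0.3, -0.7]
gripper_width: 0.0855
grip_force: 0.0
```

Request:
step_arm(
  rows=[
    [[0, 0, 0], [0, 0, 0]],
    [[0, 0, 0], [0, 0, 0]],
    [[0, 0, 0], [0, 0, 0]],
    [[0, 0, 0], [0, 0, 0]],
    [[0, 0, 0], [0, 0, 0]],
  ],
  hand=0.33,
)

```text
t: 11.5
tool_pos: [0.5057, 0.1153, 0.1275]
eef_rot: [0.0, 0.926, 0.378, 0.0]
ft_force: [-0.4, -0.6, -0.6]
gripper_width: 0.0281
grip_force: 0.0
```

```bash
cat >> h.py <<'E'
def view(k):
    st=read_state();print(st["t"],st["joint_positions"][[0,5]],st["tool_pos"],st["ft_force"],st["wrist_torque"],st["gripper_width"])
    S=snapshot("side");W=snapshot("wrist")
    a=cv2.resize(S["pixels"][130:230,220:350,::-1],None,fx=4,fy=4);b=cv2.resize(W["pixels"][150:350,220:420,::-1],(400,400))
    cv2.imwrite(f"pics/{k}.png",a); cv2.imwrite(f"pics/{k}w.png",b)
    np.savez(f"pics/{k}.npz",S=S["pixels"],Sz=S["range_z"],W=W["pixels"],Wz=W["range_z"])
    cv2.imwrite(f"pics/{k}c.png",cv2.resize(np.hstack([cv2.resize(a,(520,400)),b]),(800,348)))
    return S,W
E
python3 -c "
from h import *
view('a')"
```

```text
11.5 [0.10186135 2.46894867] [0.50565157 0.11533896 0.12750317] [-0.39774417 -0.60587231 -0.60154033] [-0.0246201  -0.00365744  0.00194197] 0.028137480008686676
```

View pics/ac.png

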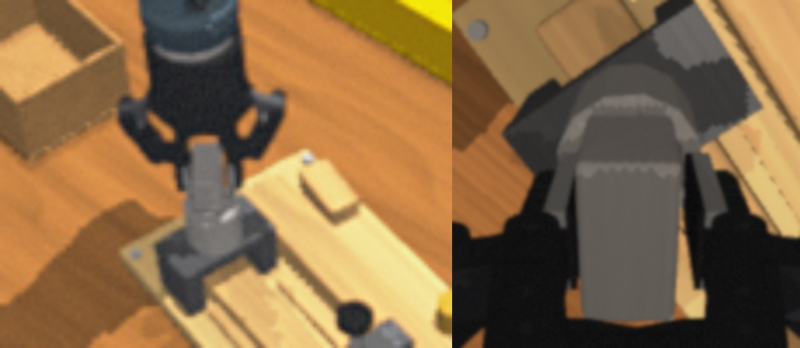

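```bash
cat >> h.py <<'E'
def head(k=None):
    st=read_state();W=snapshot("wrist");f=200/np.tan(np.radians(W["fovy"])/2)
    v,u=np.mgrid[:400,:640];dx=u-W["cx"];dy=v-W["cy"];r=np.hypot(dx,dy)+1e-9;z=W["range_z"];t=np.tan(r/f)*z
    C=np.stack([t*dx/r,t*dy/r,z],-1);M=np.array(W["mount"]);q=st["eef_rot"];R=Ro.from_quat([q[1],q[2],q[3],q[0]]).as_matrix()
    P=(C@M[:3,:3].T+M[:3,3])@R.T+st["tool_pos"]
    L=C@M[:3,:3].T+M[:3,3]
    px=W["pixels"].astype(int); m=(z>0)&(abs(P[...,0]-.504)<.03)&(abs(P[...,1]-.115)<.03)&(P[...,2]>.12)&(px.sum(-1)>150)
    m&=(abs(L[...,1])<.0115)
    Q=P[m];T=Q[Q[:,2]>np.percentile(Q[:,2],97)-.006]
    h,e=np.histogram(Q[:,2],np.arange(.12,.18,.002)); 
    print("t%.2f q6 %.3f tcp"%(st["t"],st["joint_positions"][5]),np.round(st["tool_pos"],4),"F",np.round(st["ft_force"],1),"Tz %.3f w %.4f"%(st["wrist_torque"][2],st["gripper_width"]),"n",m.sum(),"p90,50 %.4f %.4f"%tuple(np.percentile(Q[:,2],[90,50])),"hi",np.round(T.mean(0),4))
    S=np.array(snapshot("side")["range_z"]);
    if k: cv2.imwrite(f"pics/{k}.png",cv2.resize(W["pixels"][130:350,200:440,::-1],None,fx=2,fy=2))
    print(h)
    return P,m
E
python3 -c "
from h import *
head('h0')"
```

```text
t11.60 q6 2.469 tcp [0.5055 0.1153 0.1273] F [-0.6  0.6 -0.1] Tz -0.012 w 0.0284 n 6244 p90,50 0.1624 0.1615 hi [0.5074 0.118  0.1619]
[   0    0    0    0   17   51   53   94   56   81   89   72   78  105
   91   82  110  108   97  162 3434 1413    0    0    0    0    0    0
    0]
```

Request:
step_arm(
  rows=[
    [[-0.009, -0.007, 0], [0, 0, 0]],
    [[0, 0, 0], [0, 0, -0.17]],
    [[0, 0, 0], [0, 0, -0.17]],
    [[0, 0, 0], [0, 0, -0.17]],
    [[0, 0, 0], [0, 0, -0.17]],
  ],
)

```text
t: 12.32
tool_pos: [0.5036, 0.1155, 0.1275]
eef_rot: [-0.0, 0.734, 0.679, 0.0]
ft_force: [-0.9, 1.4, 2.4]
gripper_width: 0.0279
grip_force: 2.1
```

```bash
python3 -c "
from h import *
head('h1')"
```

```text
t12.32 q6 1.751 tcp [0.5036 0.1155 0.1275] F [-0.9  1.4  2.4] Tz -0.036 w 0.0279 n 6120 p90,50 0.1629 0.1620 hi [0.5042 0.1197 0.1628]
[   0    0    0    0    4   47   56   52   60   64   74   63   72   76
   80   84   88   86  102  106 1845 3058    1    0    0    0    0    0
    0]
```

Request:
step_arm(
  rows=[
    [[0, 0, 0], [0, 0, -0.17]],
    [[0, 0, 0], [0, 0, -0.17]],
    [[0, 0, 0], [0, 0, -0.17]],
    [[0, 0, 0], [0, 0, 0]],
    [[0, 0, 0], [0, 0, 0]],
  ],
)

```text
t: 13.05
tool_pos: [0.5037, 0.115, 0.1271]
eef_rot: [-0.0, 0.533, 0.846, -0.0]
ft_force: [0.5, -0.1, -0.3]
gripper_width: 0.0281
grip_force: 0.0
```

```bash
python3 -c "
from h import *
head('h2')"
```

```text
t13.05 q6 1.226 tcp [0.5037 0.115  0.1271] F [ 0.5 -0.1 -0.3] Tz -0.041 w 0.0281 n 6340 p90,50 0.1639 0.1630 hi [0.5022 0.1191 0.1636]
[   0    0    0    0    0   26   61   48   62   70   67   79   72   82
   69  100   85   95   96  102  280 4514  348    0    0    0    0    0
    0]
```

Request:
step_arm(
  rows=[
    [[0, 0, 0], [0, 0, -0.17]],
    [[0, 0, 0], [0, 0, -0.17]],
    [[0, 0, 0], [0, 0, 0]],
    [[0, 0, 0], [0, 0, 0]],
    [[0, 0, 0], [0, 0, 0]],
  ],
)

```text
t: 13.78
tool_pos: [0.5036, 0.1151, 0.1271]
eef_rot: [-0.0, 0.374, 0.927, -0.0]
ft_force: [0.6, -0.8, 0.5]
gripper_width: 0.0282
grip_force: 0.0
```

```bash
python3 -c "
from h import *
head('h3')"
```

```text
t13.78 q6 0.868 tcp [0.5036 0.1151 0.1271] F [ 0.6 -0.8  0.5] Tz 0.003 w 0.0282 n 6299 p90,50 0.1643 0.1634 hi [0.5012 0.1182 0.1641]
[   0    0    0    0    0   11   59   58   53   62   73   75   72   81
   74   83   86   97   97   87  171 3745 1222    0    0    0    0    0
    0]
```

Request:
step_arm(
  rows=[
    [[0, 0, 0], [0, 0, -0.17]],
    [[0, 0, 0], [0, 0, -0.17]],
    [[0, 0, 0], [0, 0, 0]],
    [[0, 0, 0], [0, 0, 0]],
    [[0, 0, 0], [0, 0, 0]],
  ],
)

```text
t: 14.5
tool_pos: [0.5038, 0.1151, 0.1272]
eef_rot: [0.0, 0.204, 0.979, 0.0]
ft_force: [-0.1, 0.5, -0.0]
gripper_width: 0.0281
grip_force: 0.2
```

```bash
python3 -c "
from h import *
head('h4')"
```

```text
t14.50 q6 0.512 tcp [0.5038 0.1151 0.1272] F [-0.1  0.5 -0. ] Tz -0.039 w 0.0281 n 6299 p90,50 0.1648 0.1640 hi [0.5005 0.1171 0.1646]
[   0    0    0    0    0    0   46   55   68   62   69   67   72   78
   79   89   81   92   97   94  117 2073 2972    1    0    0    0    0
    0]
```

Request:
step_arm(
  rows=[
    [[0, 0, 0], [0, 0, -0.17]],
    [[0, 0, 0], [0, 0, -0.17]],
    [[0, 0, 0], [0, 0, 0]],
    [[0, 0, 0], [0, 0, 0]],
    [[0, 0, 0], [0, 0, 0]],
  ],
)

```text
t: 15.22
tool_pos: [0.5037, 0.1151, 0.1272]
eef_rot: [-0.0, 0.027, 1.0, 0.0]
ft_force: [0.4, 1.1, 0.8]
gripper_width: 0.0282
grip_force: 0.4
```

```bash
python3 -c "
from h import *
head('h5')"
```

```text
t15.22 q6 0.156 tcp [0.5037 0.1151 0.1272] F [0.4 1.1 0.8] Tz -0.001 w 0.0282 n 6287 p90,50 0.1652 0.1643 hi [0.5003 0.1159 0.1649]
[   0    0    0    0    0    1   32   60   66   63   66   72   72   81
   77   90   78   90   99   98  109 1023 4017   25    0    0    0    0
    0]
```

Request:
step_arm(
  rows=[
    [[0, 0, 0], [0, 0, -0.17]],
    [[0, 0, 0], [0, 0, -0.17]],
    [[0, 0, 0], [0, 0, 0]],
    [[0, 0, 0], [0, 0, 0]],
    [[0, 0, 0], [0, 0, 0]],
  ],
)

```text
t: 15.95
tool_pos: [0.5036, 0.1151, 0.1271]
eef_rot: [-0.0, -0.15, 0.989, 0.0]
ft_force: [-0.8, 1.4, 1.0]
gripper_width: 0.0282
grip_force: 0.7
```

```bash
python3 -c "
from h import *
head('h6')"
```

```text
t15.95 q6 -0.200 tcp [0.5036 0.1151 0.1271] F [-0.8  1.4  1. ] Tz -0.041 w 0.0282 n 6277 p90,50 0.1657 0.1648 hi [0.5003 0.1146 0.1652]
[   0    0    0    0    0    0   26   59   63   63   70   75   80   71
   82   83   89   95   86  110  105  387 4473  204    0    0    0    0
    0]
```

Request:
step_arm(
  rows=[
    [[0, 0, 0], [0, 0, -0.17]],
    [[0, 0, 0], [0, 0, -0.17]],
    [[0, 0, 0], [0, 0, 0]],
    [[0, 0, 0], [0, 0, 0]],
    [[0, 0, 0], [0, 0, 0]],
  ],
)

```text
t: 16.68
tool_pos: [0.5036, 0.1149, 0.1271]
eef_rot: [-0.0, -0.323, 0.946, -0.0]
ft_force: [0.2, 0.0, -0.3]
gripper_width: 0.0281
grip_force: 0.0
```

```bash
python3 -c "
from h import *
head('h7')"
```

```text
t16.68 q6 -0.556 tcp [0.5036 0.1149 0.1271] F [ 0.2  0.  -0.3] Tz 0.017 w 0.0281 n 6079 p90,50 0.1583 0.1574 hi [0.5016 0.1138 0.158 ]
[   0    0   12   69   67   55   52   67   87   68   70   95   72   83
   97   95   91  186 3538 1214    0    0    0    0    0    0    0    0
    0]
```

Request:
step_arm(
  rows=[
    [[0, 0, 0.04], [0, 0, 0]],
    [[0, 0, 0], [0, 0, 0.17]],
    [[0, 0, 0], [0, 0, 0.17]],
    [[0, 0, 0], [0, 0, 0.17]],
    [[0, 0, 0], [0, 0, 0.17]],
  ],
)

```text
t: 17.4
tool_pos: [0.5029, 0.1155, 0.1204]
eef_rot: [-0.001, 0.029, 1.0, 0.0]
ft_force: [-1.1, 1.1, -1.1]
gripper_width: 0.0281
grip_force: 0.8
```

```bash
python3 -c "
from h import *
head('h8')"
```

```text
t17.40 q6 0.161 tcp [0.5029 0.1155 0.1204] F [-1.1  1.1 -1.1] Tz 0.021 w 0.0281 n 6277 p90,50 0.1577 0.1568 hi [0.4995 0.1159 0.1574]
[   0    1   25   63   62   70   75   73   70   86   85   86   90  101
   91  111  108  327 4465  221    0    0    0    0    0    0    0    0
    0]
```

Request:
step_arm(
  rows=[
    [[0, 0, 0], [0, 0, 0.17]],
    [[0, 0, 0], [0, 0, 0.17]],
    [[0, 0, 0], [0, 0, 0.17]],
    [[0, 0, 0], [0, 0, 0.17]],
    [[0, 0, 0], [0, 0, 0.17]],
  ],
)

```text
t: 18.12
tool_pos: [0.5039, 0.1155, 0.121]
eef_rot: [-0.0, 0.455, 0.89, 0.0]
ft_force: [0.3, 2.2, -0.5]
gripper_width: 0.028
grip_force: 0.7
```

```bash
python3 -c "
from h import *
head('h9')"
```

```text
t18.12 q6 1.047 tcp [0.5039 0.1155 0.121 ] F [ 0.3  2.2 -0.5] Tz 0.019 w 0.0280 n 6204 p90,50 0.1566 0.1557 hi [0.5014 0.1191 0.1564]
[   0    9   42   63   63   71   65   71   70   69   83   87   90   90
   91   95  143 2891 2016    0    0    0    0    0    0    0    0    0
    0]
```

Request:
step_arm(
  rows=[
    [[0, 0, 0], [0, 0, 0.17]],
    [[0, 0, 0], [0, 0, 0.17]],
    [[0, 0, 0], [0, 0, 0.17]],
    [[0, 0, 0], [0, 0, 0.17]],
    [[0, 0, 0], [0, 0, 0.17]],
  ],
)

```text
t: 18.85
tool_pos: [0.5035, 0.115, 0.1209]
eef_rot: [-0.0, 0.794, 0.608, -0.0]
ft_force: [-0.1, 0.2, -1.5]
gripper_width: 0.0279
grip_force: 0.8
```

Request:
step_arm(
  rows=[
    [[0, 0, 0], [0, 0, 0.17]],
    [[0, 0, 0], [0, 0, 0.17]],
    [[0, 0, 0], [0, 0, 0.17]],
    [[0, 0, 0], [0, 0, 0.17]],
    [[0, 0, 0], [0, 0, 0]],
  ],
)

```text
t: 19.48
tool_pos: [0.5034, 0.1151, 0.1209]
eef_rot: [-0.0, 0.955, 0.297, -0.0]
ft_force: [-0.9, -0.2, -0.3]
gripper_width: 0.0283
grip_force: 0.5
```

```bash
python3 -c "
from h import *
head('h10')"
```

```text
t19.48 q6 2.641 tcp [0.5034 0.1151 0.1209] F [-0.9 -0.2 -0.3] Tz 0.049 w 0.0283 n 6010 p90,50 0.1544 0.1535 hi [0.5068 0.1177 0.1538]
[   8   56   49   58   65   58   62   71   75   79   77   72   89   89
   93  153 3296 1529    0    0    0    0    0    0    0    0    0    0
    0]
```

Request:
step_arm(
  rows=[
    [[0, 0, 0], [0, 0, 0]],
    [[0, 0, 0], [0, 0, 0]],
    [[0, 0, 0], [0, 0, 0]],
    [[0, 0, 0], [0, 0, 0]],
    [[0, 0, 0], [0, 0, -0.166]],
  ],
  hand=1,
)

```text
t: 20.2
tool_pos: [0.5038, 0.1151, 0.1212]
eef_rot: [0.0, 0.926, 0.378, 0.0]
ft_force: [0.6, 0.0, -0.3]
gripper_width: 0.0857
grip_force: 0.0
```

Request:
step_arm(
  rows=[
    [[0, 0, 0], [0, 0, -0.166]],
    [[0, 0, 0], [0, 0, -0.166]],
    [[0, 0, 0], [0, 0, -0.166]],
    [[0, 0, 0], [0, 0, -0.166]],
    [[0, 0, 0], [0, 0, -0.166]],
  ],
)

```text
t: 20.82
tool_pos: [0.5038, 0.1151, 0.1212]
eef_rot: [0.0, 0.68, 0.733, 0.0]
ft_force: [0.2, 0.3, 0.5]
gripper_width: 0.0851
grip_force: 0.0
```

Request:
step_arm(
  rows=[
    [[0, 0, 0], [0, 0, -0.167]],
    [[0, 0, 0], [0, 0, -0.167]],
    [[0, 0, 0], [0, 0, -0.167]],
    [[0, 0, 0], [0, 0, -0.167]],
    [[0, 0, 0], [0, 0, -0.167]],
  ],
)

```text
t: 21.45
tool_pos: [0.5038, 0.1151, 0.1212]
eef_rot: [0.0, 0.306, 0.952, 0.0]
ft_force: [1.4, -0.1, 0.2]
gripper_width: 0.0857
grip_force: 0.0
```

Request:
step_arm(
  rows=[
    [[0, 0, 0], [0, 0, -0.167]],
    [[0, 0, 0], [0, 0, -0.167]],
    [[0, 0, 0], [0, 0, -0.167]],
    [[0, 0, 0], [0, 0, -0.167]],
    [[0, 0, 0], [0, 0, -0.167]],
  ],
)

```text
t: 22.08
tool_pos: [0.5038, 0.1151, 0.1212]
eef_rot: [0.0, -0.126, 0.992, 0.0]
ft_force: [0.5, 0.2, -0.0]
gripper_width: 0.0852
grip_force: 0.0
```

Request:
step_arm(
  rows=[
    [[0, 0, 0], [0, 0, -0.167]],
    [[0, 0, 0], [0, 0, -0.167]],
    [[0, 0, 0], [0, 0, 0]],
    [[0, 0, 0], [0, 0, 0]],
    [[0, 0, 0], [0, 0, 0]],
  ],
)

```text
t: 22.7
tool_pos: [0.5038, 0.1151, 0.1212]
eef_rot: [0.0, -0.293, 0.956, 0.0]
ft_force: [-0.1, 0.1, -0.1]
gripper_width: 0.0853
grip_force: 0.0
```

```bash
python3 -c "
from h import *
head('h11')"
```

```text
t22.70 q6 -0.493 tcp [0.5038 0.1151 0.1212] F [-0.1  0.1 -0.1] Tz -0.014 w 0.0853 n 6038 p90,50 0.1545 0.1537 hi [0.501  0.1135 0.1542]
[  13   50   56   58   70   53   84   69   71   83   88   95   79  101
   93  137 2922 1854    0    0    0    0    0    0    0    0    0    0
    0]
```

View pics/h11.png

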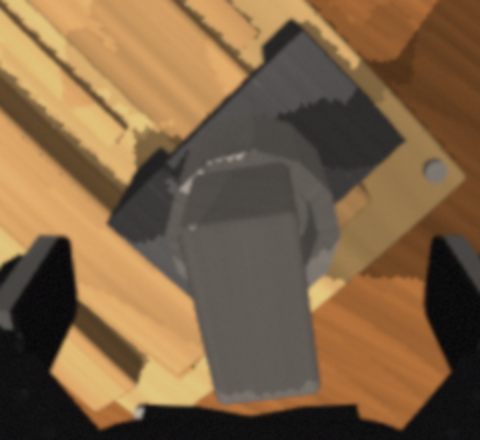

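Request:
step_arm(
  rows=[
    [[0, 0, 0], [0, 0, 0]],
    [[0, 0, 0], [0, 0, 0]],
    [[0, 0, 0], [0, 0, 0]],
    [[0, 0, 0], [0, 0, 0]],
    [[0, 0, 0], [0, 0, 0.168]],
  ],
  hand=0.33,
)

```text
t: 23.42
tool_pos: [0.5031, 0.1154, 0.121]
eef_rot: [-0.0, -0.206, 0.978, 0.0]
ft_force: [-1.2, 1.2, 0.2]
gripper_width: 0.0282
grip_force: 1.0
```

Request:
step_arm(
  rows=[
    [[0, 0, 0], [0, 0, 0.168]],
    [[0, 0, 0], [0, 0, 0.168]],
    [[0, 0, 0], [0, 0, 0.168]],
    [[0, 0, 0], [0, 0, 0.168]],
    [[0, 0, 0], [0, 0, 0.168]],
  ],
)

```text
t: 24.05
tool_pos: [0.5034, 0.1155, 0.121]
eef_rot: [-0.0, 0.23, 0.973, 0.0]
ft_force: [0.1, 0.6, -0.3]
gripper_width: 0.0278
grip_force: 0.7
```

```bash
python3 -c "
from h import *
head('h12')"
```

```text
t24.05 q6 0.567 tcp [0.5034 0.1155 0.121 ] F [ 0.1  0.6 -0.3] Tz -0.007 w 0.0278 n 6001 p90,50 0.1532 0.1524 hi [0.5002 0.1175 0.1533]
[  41   55   54   63   61   64   76   75   76   71   81  103   83   92
  113  950 3818   18    0    0    0    0    0    0    0    0    0    0
    0]
```

Request:
step_arm(
  rows=[
    [[0, 0, 0], [0, 0, 0.168]],
    [[0, 0, 0], [0, 0, 0.168]],
    [[0, 0, 0], [0, 0, 0.168]],
    [[0, 0, 0], [0, 0, 0.168]],
    [[0, 0, 0], [0, 0, 0.168]],
  ],
)

```text
t: 24.78
tool_pos: [0.5038, 0.1151, 0.1211]
eef_rot: [-0.0, 0.621, 0.783, 0.0]
ft_force: [0.8, 1.0, -0.5]
gripper_width: 0.028
grip_force: 0.8
```

Request:
step_arm(
  rows=[
    [[0, 0, 0], [0, 0, 0.168]],
    [[0, 0, 0], [0, 0, 0.168]],
    [[0, 0, 0], [0, 0, 0.168]],
    [[0, 0, 0], [0, 0, 0.168]],
    [[0, 0, 0], [0, 0, 0.168]],
  ],
)

```text
t: 25.4
tool_pos: [0.5032, 0.115, 0.1209]
eef_rot: [-0.0, 0.896, 0.444, -0.001]
ft_force: [-1.5, 0.4, -0.4]
gripper_width: 0.028
grip_force: 0.9
```

```bash
python3 -c "
from h import *
head('h13')"
```

```text
t25.40 q6 2.323 tcp [0.5032 0.115  0.1209] F [-1.5  0.4 -0.4] Tz 0.016 w 0.0280 n 5698 p90,50 0.1509 0.1500 hi [0.5059 0.1187 0.1507]
[  55   54   61   54   60   59   62   71   77   72   68   92   89   88
 1852 2808    2    0    0    0    0    0    0    0    0    0    0    0
    0]
```

Request:
step_arm(
  rows=[
    [[0, 0, 0], [0, 0, 0.168]],
    [[0, 0, 0], [0, 0, 0.168]],
    [[0, 0, 0], [0, 0, 0.168]],
    [[0, 0, 0], [0, 0, 0]],
    [[0, 0, 0], [0, 0, 0]],
  ],
)

```text
t: 26.12
tool_pos: [0.5036, 0.1152, 0.1212]
eef_rot: [-0.0, 0.98, 0.199, -0.0]
ft_force: [-1.0, 0.7, -0.6]
gripper_width: 0.0282
grip_force: 0.5
```

Request:
step_arm(
  rows=[
    [[0, 0, 0], [0, 0, 0]],
    [[0, 0, 0], [0, 0, 0]],
    [[0, 0, 0], [0, 0, 0]],
    [[0, 0, 0], [0, 0, 0]],
    [[0, 0, 0], [0, 0, 0]],
  ],
  hand=0,
  grip_force=30,
)

```text
t: 26.75
tool_pos: [0.5038, 0.1158, 0.1213]
eef_rot: [-0.001, 0.98, 0.197, 0.0]
ft_force: [-0.7, 5.9, -1.4]
gripper_width: 0.0235
grip_force: 34.4
```

```bash
python3 -c "
from h import *
head('h14'); view('z')"
```

```text
t26.75 q6 2.847 tcp [0.5038 0.1158 0.1213] F [-0.7  5.9 -1.4] Tz 0.047 w 0.0235 n 5971 p90,50 0.1499 0.1490 hi [0.507  0.1172 0.1493]
[  64   77   55   62   55  105   59   75  106   71   82  110   99  230
 4295  401    0    0    1    0    0    0    0    0    0    0    0    0
    0]
26.85 [0.10226759 2.84742135] [0.5038489  0.11584935 0.121307  ] [-1.06653961  5.39727755  0.1541184 ] [1.0263181  0.08074857 0.01503031] 0.023458253187678656
```

View pics/zc.png

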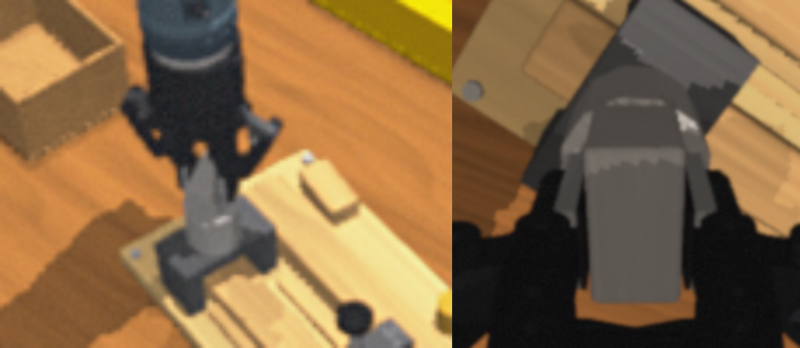

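The head is clamped squarely between the pads (opening 23.5 mm, grip 34 N). Its top is at 0.149 m, 16 mm below the peak, so the drop plus one full turn is confirmed. The gauge is back up.

```bash
python3 -c "
from workcell import *
print(sign_off())"
```

```text
the job is handed in; nothing more can be done
None
```

The job is handed in: the gauge was held on the thin strip for over a second and came back up, and the bolt dropped into its thread, went about one full turn forward, and is still held by its head in the gripper.

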